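# Shut the vial cooler drawer and feel its gap with the taper gauge

### The job

Push the loaded vial drawer fully shut. Then take the taper gauge out of its stand by the handle and slide its leaf straight down, flat between the drawer's front panel and the steel sprung plate behind the panel's left end (the robot's left), until it drags snugly between the two, with about 5 N of push, without forcing it or springing the drawer open. Finish while still holding the gauge upright at that depth; leave the other things on the bench where they are.

Things in the scene. Friction and masses are not known exactly. Their poses are not given: they have to be found in the camera images.
- cooler: Light grey bench-top vial cooler, fixed, 280 mm wide, 235 mm deep, 116 mm high. Origin on the bench at the middle of its front, in the plane of the front panel's inner face when the drawer is shut; x points back into the cooler, y to its left end (the robot's left), z up. Behind the panel's ends its housing begins at x = 35 mm. The drawer comes out towards -x (towards the robot).
- drawer: The vial drawer with its front panel. Its origin is on the bench below the middle of the panel's inner face, so it coincides with the cooler's origin when fully shut (against a stop) and lies up to 100 mm towards -x when out. It runs stiffly (about 13 N to move it) and stays where it is left; a push of more than 13 N on the panel from inside springs it open. Axes as the cooler's.
- front_center (a point): Centre of the outer face (robot side) of the dark upright drawer front panel, 59 mm above the bench; moves with the drawer. The panel is 280 mm wide, 12 mm thick, from 12 to 106 mm high, with a thin lip on top flaring towards the robot, to a height of 115 mm and about 7 mm out from the inner face (not past the outer face). Axes as the cooler's.
- gap_mouth (a point): Point fixed to the cooler, 2 mm behind the inner face of the shut front panel, 112 mm towards the cooler's left end (+y), 106 mm above the bench: the middle of the gap at its throat, to within 0.5 mm. The gap between panel and sprung plate at the shut drawer is 3.2 to 4.8 mm and differs each time. Above the throat both lips flare to a mouth about 15 mm wide at 115 mm height; below it the gap is open for more than 90 mm. Axes as the cooler's: the leaf's thickness goes along x.
- backing_plate: Sprung steel plate, upright, 52 mm wide (along y), from 10 to 106 mm high, with a lip flaring backwards. Origin on the bench below the middle of its face towards the panel; axes as the cooler's. It yields backwards (+x) against a spring of about 6 N per mm, at most 8 mm.
- gauge_grip (a point): Centre of the gauge's black handle. The handle is a block 18 mm (its x) by 34 mm (its y) by 60 mm high (z). The steel leaf hangs 110 mm below the handle's underside (140 mm below this point), 20 mm wide (along y), 7 mm thick (along x) for the top 25 mm, then tapering evenly over 85 mm to 2 mm at the tip. It weighs about 80 g. The same turned half round.
- leaf: The gauge's steel leaf; origin at the middle of its top, under the handle; axes as the gauge's. It flexes a little at its top, about its y axis, so it finds its own middle in the gap (about 0.1 N per mm at the tip). Pushing it down past first touch, the drag grows gently, by roughly 0.4 N per mm.
- leaf_tip (a point): Middle of the leaf's lower tip, 110 mm below the handle's underside.
- gauge: The taper gauge as a whole (handle and leaf); origin at the middle of the handle's underside, z up along the handle.
- stand: Aluminium block stand, fixed, 55 by 60 mm, 120 mm high, with an 11 by 25 mm slot through it in which the leaf hangs; the gauge's handle rests on its top. It is at the robot's left or right. Origin on the bench below its centre, axes as the gauge's in it.
- vial_rack: Bystander: black block rack 100 x 100 mm with amber vials, 67 mm high, fixed. Origin on the bench below its centre.
- vial_a: Bystander: small glass vial, 23 mm across, 55 mm high, standing. Origin at its foot.
- vial_b: Bystander: like vial_a.
- reagent: Bystander: amber bottle, 70 mm across, 140 mm high. Origin at its foot.
- jar: Bystander: white jar, 68 mm across, 85 mm high. Origin at its foot.
- beaker: Bystander: glass beaker, 64 mm across, 80 mm high. Origin at its foot.
- driver: Bystander: screwdriver lying on the bench.

How it is judged:
On the way, in this order (a step that is already met when the one before it is completed fails the run):
1. the drawer is fully shut (within 3 mm) (x of drawer in the frame of cooler above -0.003 m), for 0.2 s.
2. with the drawer shut, the leaf's tip is between the panel and the sprung plate, 12 mm below the throat or more (x of drawer in the frame of cooler above -0.003 m and z of leaf_tip in the frame of gap_mouth below -0.012 m and y of leaf_tip in the frame of gap_mouth between -0.02 and 0.02 m and x of leaf_tip in the frame of gap_mouth between -0.008 and 0.012 m), for 0.1 s.
At the end, for the whole second after the job is handed in: Drawer within 3 mm of shut; leaf tip in the gap at least 12 mm below the throat, pressing the panel over 1 N and the sprung plate 1.8 to 10.5 N (about 2 to 9 N of drag); gauge gripped by the fingers, still, upright within 7 degrees, square to the gap within 8 degrees (all of step 2 and contact force between leaf and backing_plate between 1.8 and 10.5 N and contact force between leaf and drawer above 1 N and contact force between the fingers and gauge above 3 N and angle between gauge's own z axis and vertical below 0.12 rad and angle between the x axis of gauge and the x axis of cooler, either way round below 0.14 rad and linear speed of gauge below 0.02 m/s); the arm keeps its last pose, push and grip.
It fails at once if the leaf is forced into the gap (over 16 N on the sprung plate) (contact force between leaf and backing_plate above 16 N).
It fails at once if another thing on the bench is moved by more than 30 mm (distance of any of vial_a, vial_b, reagent, jar, beaker, driver from where it was at the start of the episode above 0.03 m).
It also fails if it takes over 72 s, if anything falls off the work surface, if the arm or the gripper's body presses on something with over 40 N, if the wrist force passes 120 N, or if a joint passes its speed limit or range.

### The arm

A 7-joint arm with a two-finger parallel gripper is mounted at the origin on the work surface. World frame = base frame: x ahead of the robot, y to its left, z up, the work surface at z = 0. Lengths are in m, angles in rad, forces in N, time in s.
With the tool pointing down it reaches from about 0.4 to 0.875 m from the base axis. Payload 6.5 kg.
Tool frame: the origin (TCP) lies on the front face of the gripper's body, between the roots of the fingers; the fingertips stand 73 mm ahead of it and the grasp point (between the pads) lies bot.grasp_offset ahead of it (bot.grasp_offset is the distance from the TCP to the grasp point, in m); y points along the fingers, x is the direction in which the jaws open and shut, and the axes are right-handed (so a half turn about y gives the same grasp; the last joint's range is limited). The gripper opens to 85 mm and grips with 20 to 120 N. Pads are 22 mm wide; open, the fingers measure 114 mm over their backs; the gripper's body (76 mm by 85 mm) begins 54 mm behind the grasp point. The pads swing forward as they close: fully open they stand 13 mm farther back than shut.
Start: joints at [-1.383, 0.536, -0.004, 1.538, 0.003, 1.067, -0.071], TCP at [0.163, 0.629, 0.304] pointing down, gripper open.
Joint ranges: [-2.7, 2.7], [-0.37, 2.16], [-1.27, 1.26], [0.24, 2.4], [-1.31, 4.45], [0.19, 1.91], [-2.76, 2.76]. Speed limits (rad/s): [2.39, 2.39, 3.14, 3.14, 3.14, 3.14, 3.14].

### API

Orientations are given as [roll, pitch, yaw] about the fixed x, y, z axes, in that order (R = Rz(yaw) Ry(pitch) Rx(roll)).
In Python, from bench import bot gives the robot as it stands.
- The arm moves only by the tool send_rows, never from a script. Its argument "rows" is a list of rows, each an object of numbers: "x", "y", "z": the shift along the world's x, y, z in cm; "roll": the turn about the world's z in rad. A call has 1 to 20 rows; each row is the pose to reach, as a shift and turn from the pose measured when the call began; what a row does not reach only later rows make up. A row lasts 1/12 s, in which the tool goes at most 41.7 mm and 7.16 degrees, less where a joint would pass 70% of its speed; a pose out of reach is approached as far as the arm can. A call with a gripper value outside its range is refused whole. "hand" is the closure, from 0 (fully open) to 1 (shut), set as the call begins (left out, the last holds). The fingers move at their own pace and stop on an object; "force" is the grip in N (left out, the last holds). Time passes only in rows, so rows that repeat a pose let the fingers close. It gives the time, the measured TCP pose, the force and the opening at its end, in the units of the state.
- bot.observe(): the state, without advancing time (a new reading comes with each control period).
- bot.camera(name): name is "scene" or "top"; returns a dict with "color" (420x560x3 uint8, red, green, blue), "fx", "fy", "cx", "cy" (pixels), "rvec" (rotation vector, rad) and "tvec" (3), from world to camera coordinates, as OpenCV has them. Camera axes: x right, y down, z forward; pixel columns grow to the right and rows downward; lengths in m; the calibration is good to about 2 mm. A picture is of the moment at which its call begins. There is no depth.
- bot.sign_off(): hands the job in, once; it reports no verdict.
The state is a dict: "time_s": time; "joints": joint angles; "qd": joint speeds; "tau": joint torques, N m; "tool_pos": TCP position; "eef_rot": TCP orientation; "force": force on the tool from outside, world axes, zero at the start; "ft_torque": the same for the moment, N m; "grip_width": opening from 0.0 (shut) to 1.0 (fully open).
Only numpy, scipy, OpenCV 4.12 (cv2) and the standard library are available. Lean on these libraries where they do the work, as an engineer would, in place of code of your own. Each camera call takes 0.05 s, during which the arm holds its last target.

## Working session

There is one attempt and no reset: what is moved stays moved. The work goes in short steps, Python scripts to look and compute and a tool call to move; the robot and the scene stay as the last step left them, time stands still between calls to the robot, and variables do not carry over. Pictures are saved under pics/ and viewed, and the job is handed in when it is done.

Besides the shell and the picture viewer there is one more tool, called after ">>>" by a JSON object that holds its "api" and its "payload", one argument or row to a line. send_rows: Moves the arm, as the interface text tells. Its arguments: {"type":"object","properties":{"rows":{"type":"array"},"hand":{"type":"number"},"force":{"type":"number"}},"required":["rows"]}

```bash
mkdir -p pics; ls; cat > h.py <<'E'
import numpy as np, cv2
from bench import bot
def snap(name,fn):
    c=bot.camera(name); cv2.imwrite('pics/'+fn,c['color'][:,:,::-1]); 
    np.savez('cal_'+name,**{k:np.array(c[k]) for k in('fx','fy','cx','cy','rvec','tvec')}); return c
def cal(name):
    d=np.load('cal_%s.npz'%name); K=np.array([[d['fx'],0,d['cx']],[0,d['fy'],d['cy']],[0,0,1.]]); R=cv2.Rodrigues(d['rvec'])[0]; return K,R,d['tvec'].reshape(3)
def ray(name,u,v):
    K,R,t=cal(name); d=R.T@np.linalg.inv(K)@np.array([u,v,1.]); return -R.T@t,d
def onz(name,u,v,z):
    o,d=ray(name,u,v); return o+d*(z-o[2])/d[2]
def proj(name,P):
    K,R,t=cal(name); return cv2.projectPoints(np.array(P,float).reshape(-1,3),cv2.Rodrigues(R)[0],t,K,None)[0].reshape(-1,2)
def crop(src,fn,u0,v0,u1,v1,s):
    im=cv2.imread('pics/'+src)[v0:v1,u0:u1]; cv2.imwrite('pics/'+fn,cv2.resize(im,None,fx=s,fy=s,interpolation=cv2.INTER_CUBIC))
E
python3 - <<'E'
from h import *
snap('scene','s0.png');snap('top','t0.png')
print(bot.observe(),bot.grasp_offset)
for n in('scene','top'):
    o,d=ray(n,280,210);print(n,o,d)
E
```

```text
pics
{'time_s': 0.1, 'joints': array([-1.38318948,  0.53710125, -0.00443013,  1.53878068,  0.00257485,
        1.06728404, -0.07119555]), 'qd': array([-8.22370348e-04, -3.86300137e-03, -2.65712975e-05,  1.03887468e-06,
        9.80656645e-04,  1.49347279e-03,  2.08654700e-03]), 'tau': array([ 3.17205464e-03, -5.84559810e+01,  1.05220053e+00, -2.59774196e+01,
        1.26562154e-02,  4.59088973e-03, -1.14972164e-05]), 'tool_pos': array([0.16309909, 0.62873334, 0.30309117]), 'eef_rot': array([-1.57089456e+00,  1.56455816e-03,  1.31704614e+00]), 'force': array([-0.26787649, -0.83996109, -0.58855521]), 'ft_torque': array([-0.00595456,  0.00015151,  0.05600341]), 'grip_width': 1.0053438247355104} 0.0539
scene [0.87507319 0.54426845 1.21146884] [-0.28503122 -0.4357598  -0.85378214]
top [ 0.31526966 -0.01295543  1.27902111] [ 0.17648098  0.02343204 -0.98402544]
```

View pics/s0.png

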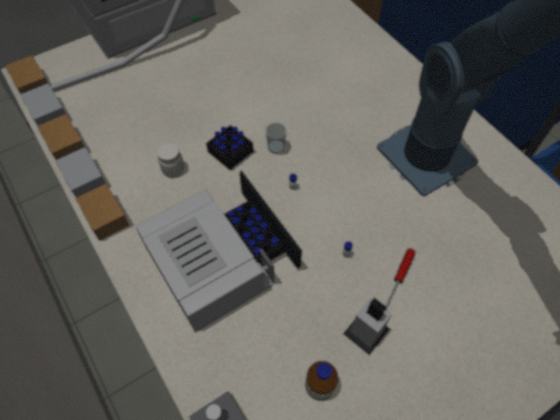

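View pics/t0.png

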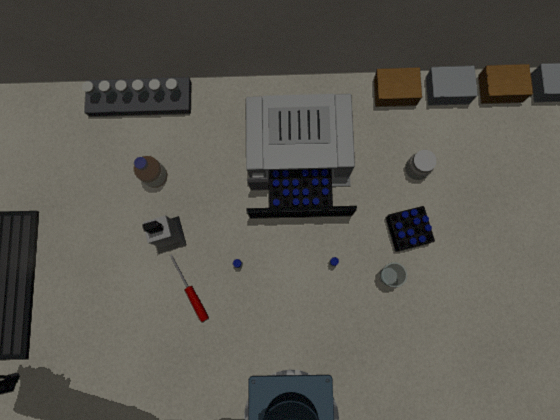

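```bash
python3 - <<'E'
from h import *
crop('t0.png','t0a.png',230,80,370,225,5)
crop('t0.png','t0b.png',120,140,240,280,4)
crop('s0.png','s0a.png',130,160,310,330,4)
crop('s0.png','s0b.png',290,230,430,400,4)
E
```

```text
(no output)
```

View pics/t0a.png

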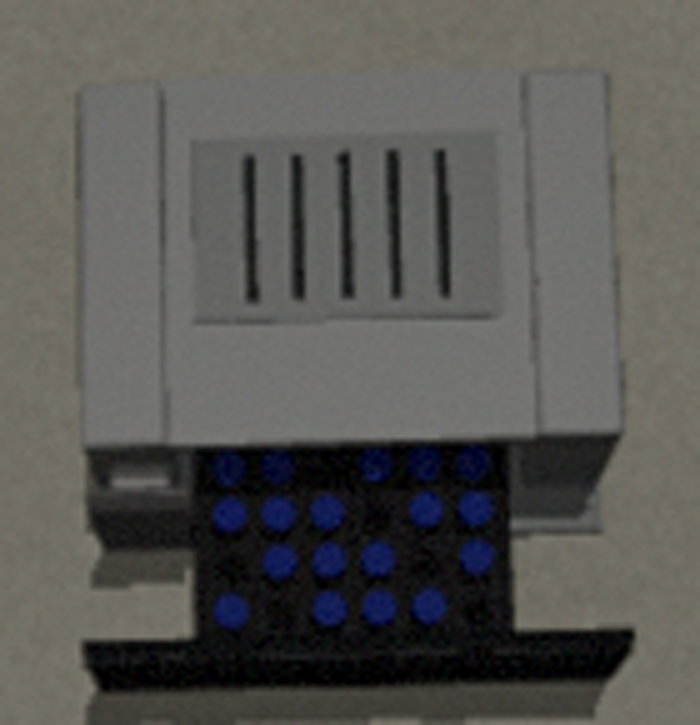

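View pics/t0b.png

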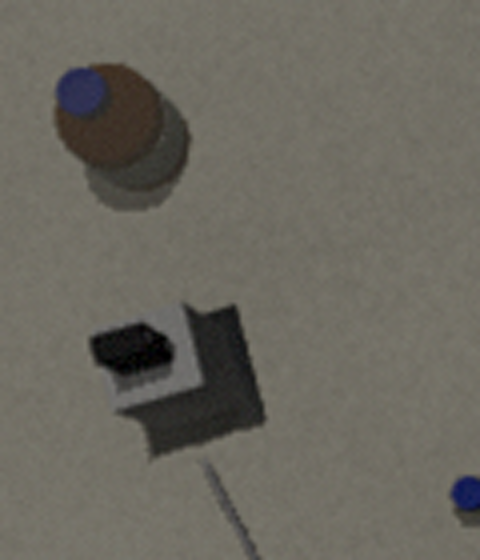

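View pics/s0a.png

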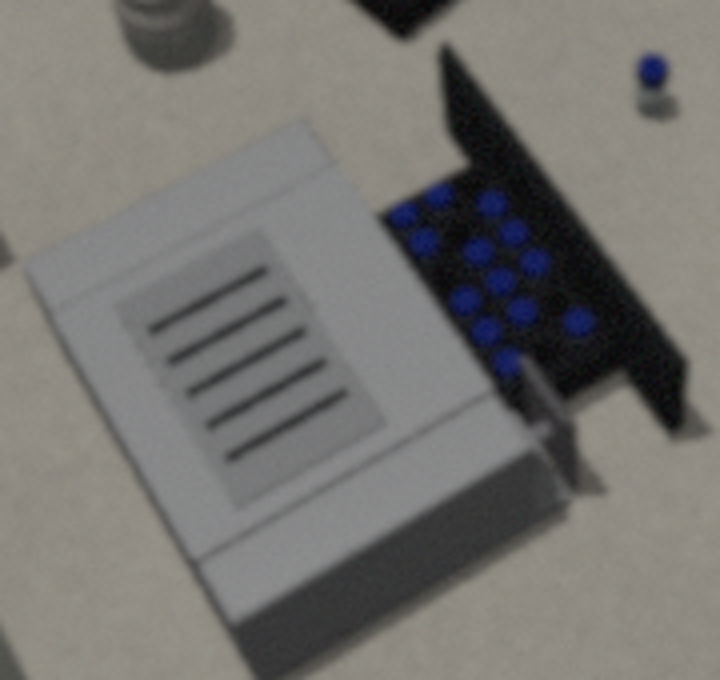

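View pics/s0b.png

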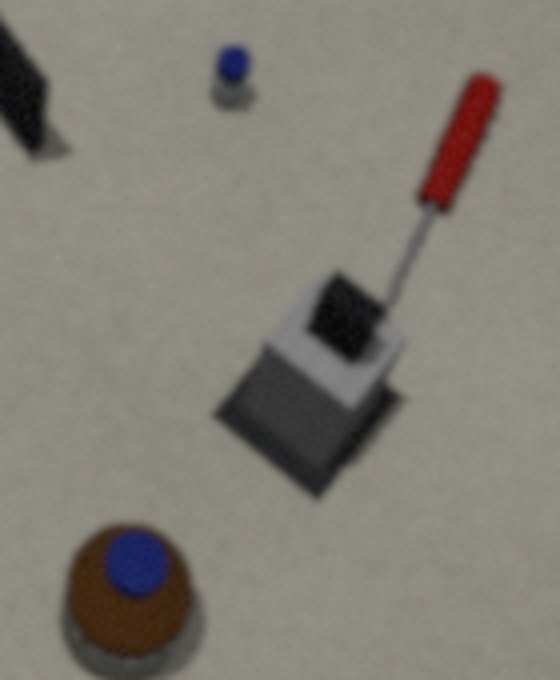

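```bash
cat > fit.py <<'E'
from h import *
from scipy.optimize import least_squares
def fit(pts,obs,x0):
    # pts: local Nx3; obs: list of (cam, idx, u, v)
    def T(p):
        c,s=np.cos(p[2]),np.sin(p[2]); R=np.array([[c,-s,0],[s,c,0],[0,0,1]]); return pts@R.T+[p[0],p[1],0]
    def f(p):
        W=T(p); return np.concatenate([proj(c,W[i])[0]-[u,v] for c,i,u,v in obs])
    r=least_squares(f,x0); return r.x,f(r.x).reshape(-1,2)
E
python3 - <<'E'
from fit import *
t=lambda u,v:(230+u/5,80+v/5)
s=lambda u,v:(130+u/4,160+v/4)
pts=np.array([[.035,.14,.116],[.035,-.14,.116],[.235,-.14,.116],[.235,.14,.116]])
o=[('top',3,*t(80,88)),('top',2,*t(607,72)),('top',0,*t(85,445)),('top',1,*t(620,432))]
q=[('scene',1,*s(305,120)),('scene',0,*s(540,450)),('scene',2,*s(25,265)),('scene',3,*s(235,620))]
for ob in(o,q,o+q):
    p,r=fit(pts,ob,[.6,0,0]);print(p.round(4),r.round(1).tolist())
t=lambda u,v:(120+u/4,140+v/4)
s=lambda u,v:(290+u/4,230+v/4)
for n,u,v in[('top',*t(180,303)),('top',*t(203,383)),('top',*t(118,410)),('scene',*s(405,345)),('scene',*s(352,408)),('scene',*s(265,345)),]:
    print(n,onz(n,u,v,.12).round(4))
print(onz('top',*t(90,337),.18),onz('top',*t(138,322),.18),onz('scene',*s(338,272),.18),onz('scene',*s(385,308),.18))
# vials, reagent
t=lambda u,v:(120+u/4,140+v/4)
print('reagent',onz('top',*t(82,92),.14),'vialb',onz('top',237.5,264,.05),'via',onz('top',334,262,.05))
print('panel top', onz('top',230+85/5,80+645/5,.115),onz('top',230+633/5,80+632/5,.115))
E
```

```text
[ 0.5954 -0.0396 -0.0016] [[-0.5, -1.0], [0.3, -0.8], [-1.1, 0.9], [1.2, 0.8]]
[ 5.969e-01 -3.180e-02  1.000e-04] [[0.6, -1.4], [-0.1, -0.5], [-0.7, -0.7], [0.2, 2.0]]
[ 0.5962 -0.0359 -0.0008] [[-2.0, -1.2], [-1.2, -1.1], [-2.6, 0.7], [-0.2, 0.5], [0.2, -2.6], [-0.8, -2.0], [-1.1, -2.1], [-0.4, 0.4]]
top [0.5155 0.3057 0.12  ]
top [0.4643 0.2899 0.12  ]
top [0.4485 0.3431 0.12  ]
scene [0.4547 0.3549 0.12  ]
scene [0.5021 0.3667 0.12  ]
scene [0.52   0.3121 0.12  ]
[0.48579812 0.34287868 0.18      ] [0.49419492 0.31420029 0.18      ] [0.48181008 0.31394692 0.18      ] [0.47360296 0.34357624 0.18      ]
reagent [0.64942627 0.36603986 0.14      ] vialb [0.39469079 0.1305065  0.05      ] via [ 0.39453107 -0.12180955  0.05      ]
panel top [0.5286494  0.09829477 0.115     ] [ 0.52851988 -0.17833767  0.115     ]
```

>>> {"api": "send_rows", "payload": {
  "rows": [
    {"x": 1.5,"y": -3,"roll": 0.02},
    {"x": 3.5,"y": -6,"roll": 0.04},
    {"x": 6,"y": -9,"roll": 0.06},
    {"x": 8.5,"y": -12,"roll": 0.08},
    {"x": 11,"y": -15,"roll": 0.1},
    {"x": 13.5,"y": -18,"roll": 0.12},
    {"x": 16,"y": -21,"roll": 0.14},
    {"x": 18.5,"y": -24,"roll": 0.16},
    {"x": 20.5,"y": -27.5,"roll": 0.18},
    {"x": 22.5,"y": -31,"roll": 0.2},
    {"x": 24,"y": -34.5,"roll": 0.21},
    {"x": 25,"y": -38,"roll": 0.22},
    {"x": 26,"y": -42,"roll": 0.23},
    {"x": 26.5,"y": -46,"roll": 0.24},
    {"x": 26.5,"y": -50,"roll": 0.254},
    {"x": 26.5,"y": -54,"roll": 0.254},
    {"x": 26.5,"y": -58,"roll": 0.254},
    {"x": 26.5,"y": -62,"roll": 0.254},
    {"x": 26.5,"y": -66.5,"roll": 0.254},
    {"x": 26.5,"y": -66.5,"roll": 0.254}
  ],
  "hand": 1,
  "force": 40
}}

```text
$.rows[0]: bad value
```

```bash
python3 - <<'E'
from h import *
snap('scene','s1.png');snap('top','t1.png')
print(bot.observe())
p=bot.observe()['tool_pos']
tip=p-[0,0,.073]
print(proj('scene',[p,tip]),proj('top',[p,tip]))
crop('s1.png','s1a.png',200,60,340,200,5)
print(np.load('cal_top.npz')['fx'],np.load('cal_top.npz')['cx'],np.load('cal_scene.npz')['fx'])
E
```

```text
{'time_s': 0.2, 'joints': array([-1.38318786,  0.53689614, -0.0044494 ,  1.53847061,  0.00260456,
        1.0672811 , -0.07119523]), 'qd': array([ 5.44856291e-04, -2.85006731e-03,  3.45580706e-04, -3.56966037e-03,
       -1.13502272e-03,  3.58982693e-05,  1.19540013e-03]), 'tau': array([-1.86318630e-04, -5.83207726e+01,  1.04779344e+00, -2.59078771e+01,
        1.23630845e-02,  7.30256943e-03,  1.22207631e-06]), 'tool_pos': array([0.16312518, 0.62888998, 0.3033449 ]), 'eef_rot': array([-1.57087522e+00,  1.04645557e-03,  1.31707508e+00]), 'force': array([ 0.23996701,  0.81716812, -0.33430587]), 'ft_torque': array([-0.0004847 ,  0.05126149,  0.00956178]), 'grip_width': 1.0013792984861956}
[[625.82943769 318.38156942]
 [604.421328   330.88750381]] [[-2.19176082e+01  3.76203492e+02]
 [ 2.47196354e-01  3.70396263e+02]]
468.1935773454825 279.71595016290695 510.1900874489214
```

View pics/s1.png

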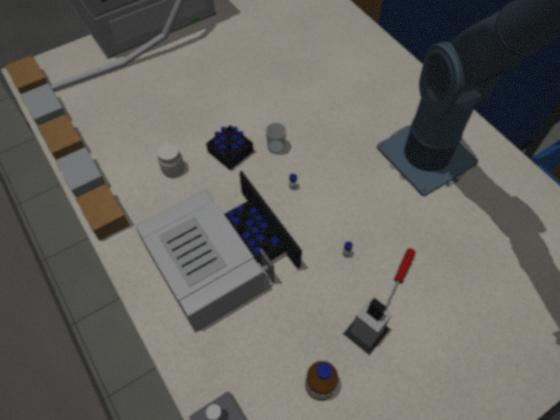

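View pics/t1.png

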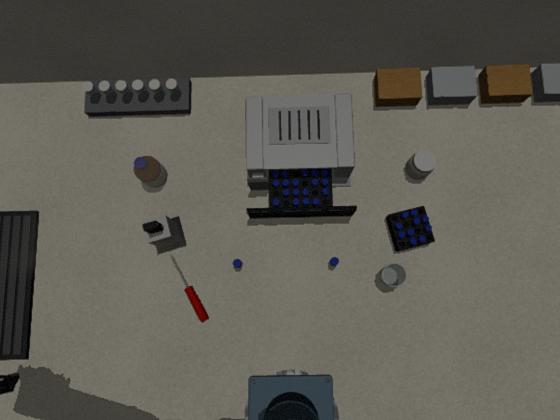

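>>> {"api": "send_rows", "payload": {
  "rows": [
    {"x": 1.5,"y": -3,"z": 0,"roll": 0.02},
    {"x": 3.5,"y": -6,"z": 0,"roll": 0.04},
    {"x": 6,"y": -9,"z": 0,"roll": 0.06},
    {"x": 8.5,"y": -12,"z": 0,"roll": 0.08},
    {"x": 11,"y": -15,"z": 0,"roll": 0.1},
    {"x": 13.5,"y": -18,"z": 0,"roll": 0.12},
    {"x": 16,"y": -21,"z": 0,"roll": 0.14},
    {"x": 18.5,"y": -24,"z": 0,"roll": 0.16},
    {"x": 20.5,"y": -27.5,"z": 0,"roll": 0.18},
    {"x": 22.5,"y": -31,"z": 0,"roll": 0.2},
    {"x": 24,"y": -34.5,"z": 0,"roll": 0.21},
    {"x": 25,"y": -38,"z": 0,"roll": 0.22},
    {"x": 26,"y": -42,"z": 0,"roll": 0.23},
    {"x": 26.5,"y": -46,"z": 0,"roll": 0.24},
    {"x": 26.5,"y": -50,"z": 0,"roll": 0.254},
    {"x": 26.5,"y": -54,"z": 0,"roll": 0.254},
    {"x": 26.5,"y": -58,"z": 0,"roll": 0.254},
    {"x": 26.5,"y": -62,"z": 0,"roll": 0.254},
    {"x": 26.5,"y": -66.5,"z": 0,"roll": 0.254},
    {"x": 26.5,"y": -66.5,"z": 0,"roll": 0.254}
  ],
  "hand": 1,
  "force": 40
}}

```text
time_s: 1.87
tool_pos: [0.4273, -0.0433, 0.3037]
eef_rot: [-1.571, 0.004, 1.561]
force: [-0.4, -0.7, 0.1]
grip_width: 0.004
```

```bash
python3 - <<'E'
from h import *
snap('scene','s1.png');snap('top','t1.png')
p=bot.observe()['tool_pos']
tip=p-[0,0,.073]
print(p,proj('scene',[p,tip]),proj('top',[p,tip]))
crop('s1.png','s1a.png',180,80,340,240,5)
crop('t1.png','t1a.png',200,140,360,290,5)
E
```

```text
[ 0.42792258 -0.03777608  0.30342774] [[304.59488873 142.93898342]
 [303.32005619 162.2875628 ]] [[303.54299507 238.76569235]
 [302.82192924 242.51986165]]
```

View pics/s1a.png

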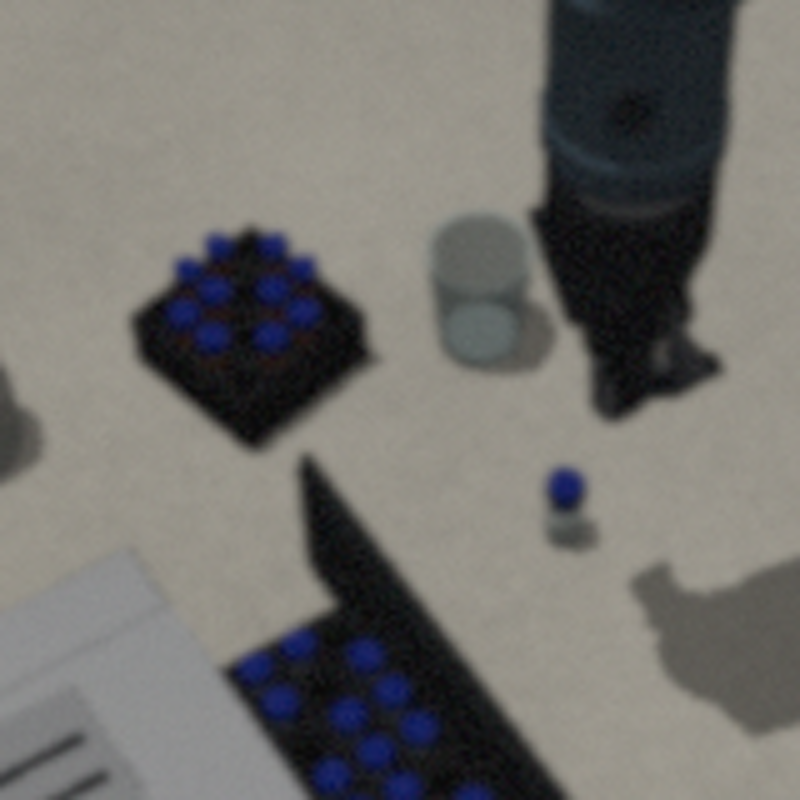

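View pics/t1a.png

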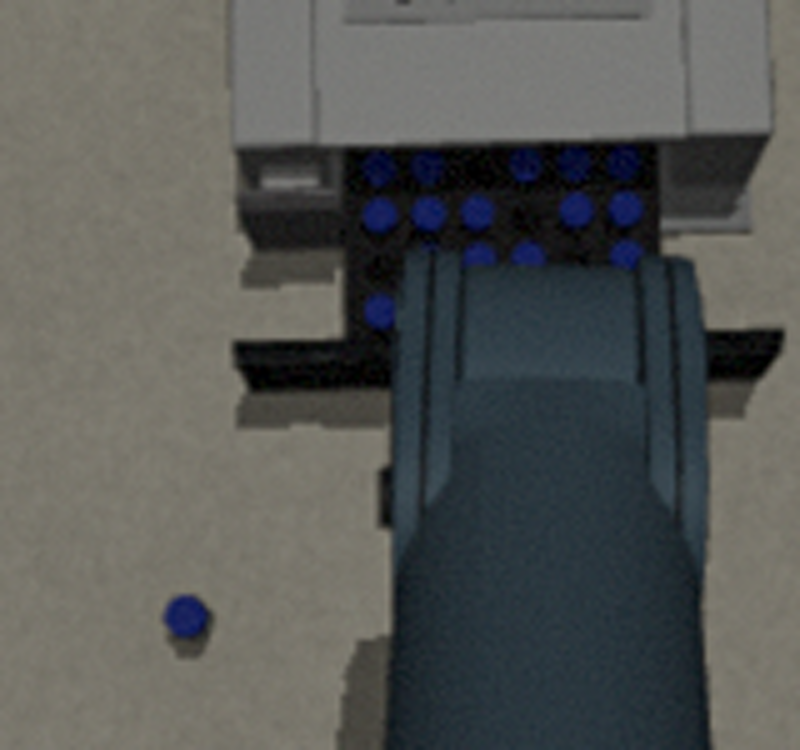

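>>> {"api": "send_rows", "payload": {
  "rows": [
    {"x": 0.4,"y": 0,"z": -3,"roll": 0.01},
    {"x": 1,"y": 0,"z": -6,"roll": 0.01},
    {"x": 1.6,"y": 0,"z": -9,"roll": 0.01},
    {"x": 2.2,"y": 0,"z": -12,"roll": 0.01},
    {"x": 2.8,"y": 0,"z": -15,"roll": 0.01},
    {"x": 3.5,"y": 0,"z": -16.5,"roll": 0.01},
    {"x": 4,"y": 0,"z": -17,"roll": 0.01},
    {"x": 4.5,"y": 0,"z": -17,"roll": 0.01},
    {"x": 5,"y": 0,"z": -17,"roll": 0.01},
    {"x": 5.5,"y": 0,"z": -17,"roll": 0.01}
  ]
}}

```text
time_s: 2.8
tool_pos: [0.4842, -0.0372, 0.1346]
eef_rot: [-1.573, 0.001, 1.577]
force: [0.4, -0.2, 0.6]
grip_width: 0.003
```

>>> {"api": "send_rows", "payload": {
  "rows": [
    {"x": 0.5,"y": 0,"z": 0,"roll": 0},
    {"x": 1,"y": 0,"z": 0,"roll": 0},
    {"x": 1.5,"y": 0,"z": 0,"roll": 0},
    {"x": 2,"y": 0,"z": 0,"roll": 0},
    {"x": 2.5,"y": 0,"z": 0,"roll": 0},
    {"x": 3,"y": 0,"z": 0,"roll": 0},
    {"x": 3.5,"y": 0,"z": 0,"roll": 0},
    {"x": 4,"y": 0,"z": 0,"roll": 0},
    {"x": 4.5,"y": 0,"z": 0,"roll": 0},
    {"x": 5,"y": 0,"z": 0,"roll": 0}
  ]
}}

```text
time_s: 3.63
tool_pos: [0.5291, -0.0374, 0.133]
eef_rot: [-1.561, 0.0, 1.577]
force: [-13.6, -0.1, 5.9]
grip_width: 0.002
```

>>> {"api": "send_rows", "payload": {
  "rows": [
    {"x": 0.8,"y": 0,"z": 0,"roll": 0},
    {"x": 1.2,"y": 0,"z": 0,"roll": 0},
    {"x": 1.6,"y": 0,"z": 0,"roll": 0},
    {"x": 2,"y": 0,"z": 0,"roll": 0},
    {"x": 2.4,"y": 0,"z": 0,"roll": 0},
    {"x": 2.8,"y": 0,"z": 0,"roll": 0},
    {"x": 3.1,"y": 0,"z": 0,"roll": 0},
    {"x": 3.4,"y": 0,"z": 0,"roll": 0},
    {"x": 3.6,"y": 0,"z": 0,"roll": 0},
    {"x": 3.8,"y": 0,"z": 0,"roll": 0}
  ]
}}

```text
time_s: 4.47
tool_pos: [0.5618, -0.0376, 0.1311]
eef_rot: [-1.548, -0.001, 1.576]
force: [-12.3, 0.1, 2.4]
grip_width: 0.005
```

>>> {"api": "send_rows", "payload": {
  "rows": [
    {"x": 0.8,"y": 0,"z": 0.2,"roll": 0},
    {"x": 1.0,"y": 0,"z": 0.2,"roll": 0},
    {"x": 1.2,"y": 0,"z": 0.2,"roll": 0},
    {"x": 1.4,"y": 0,"z": 0.2,"roll": 0},
    {"x": 1.6,"y": 0,"z": 0.2,"roll": 0},
    {"x": 1.8,"y": 0,"z": 0.2,"roll": 0}
  ]
}}

```text
time_s: 4.97
tool_pos: [0.5745, -0.0377, 0.1312]
eef_rot: [-1.535, -0.001, 1.575]
force: [-13.2, 1.3, 3.6]
grip_width: 0.002
```

>>> {"api": "send_rows", "payload": {
  "rows": [
    {"x": 0.6,"y": 0,"z": 0.2,"roll": 0},
    {"x": 0.8,"y": 0,"z": 0.2,"roll": 0},
    {"x": 0.9,"y": 0,"z": 0.2,"roll": 0},
    {"x": 1.0,"y": 0,"z": 0.2,"roll": 0},
    {"x": 1.1,"y": 0,"z": 0.2,"roll": 0},
    {"x": 1.2,"y": 0,"z": 0.2,"roll": 0}
  ]
}}

```text
time_s: 5.47
tool_pos: [0.5757, -0.0382, 0.1299]
eef_rot: [-1.509, -0.003, 1.574]
force: [-29.2, -0.5, 8.7]
grip_width: 0.0
```

>>> {"api": "send_rows", "payload": {
  "rows": [
    {"x": -1,"y": 0,"z": 0,"roll": 0},
    {"x": -3,"y": 0,"z": 0,"roll": 0},
    {"x": -5,"y": 0,"z": 1,"roll": 0},
    {"x": -7,"y": 1,"z": 4,"roll": -0.1},
    {"x": -8,"y": 4,"z": 7,"roll": -0.2},
    {"x": -9,"y": 8,"z": 10,"roll": -0.3},
    {"x": -10,"y": 12,"z": 12,"roll": -0.4},
    {"x": -10,"y": 16,"z": 13,"roll": -0.5},
    {"x": -10,"y": 20,"z": 13,"roll": -0.6},
    {"x": -10,"y": 24,"z": 13,"roll": -0.7},
    {"x": -10,"y": 28,"z": 13,"roll": -0.8},
    {"x": -10,"y": 32,"z": 13,"roll": -0.9},
    {"x": -10,"y": 35,"z": 13,"roll": -1.0},
    {"x": -10,"y": 35,"z": 13,"roll": -1.1},
    {"x": -10,"y": 35,"z": 13,"roll": -1.2},
    {"x": -10,"y": 35,"z": 13,"roll": -1.29},
    {"x": -10,"y": 35,"z": 13,"roll": -1.29}
  ],
  "hand": 0
}}

```text
time_s: 6.88
tool_pos: [0.4755, 0.3121, 0.2597]
eef_rot: [-1.509, -0.002, 0.281]
force: [0.5, -0.7, 1.6]
grip_width: 0.996
```

```bash
python3 - <<'E'
from h import *
snap('scene','s2.png');snap('top','t2.png')
o=bot.observe();print(o)
crop('s2.png','s2a.png',130,160,310,330,4)
crop('t2.png','t2a.png',230,80,370,225,5)
E
```

```text
{'time_s': 6.9833, 'joints': array([-1.00104027,  0.47861754,  0.48717243,  1.83399594, -0.3580715 ,
        0.89019263, -0.04846062]), 'qd': array([ 0.01282969, -0.00324472, -0.00830968, -0.00014147,  0.00416447,
       -0.00130824,  0.00557752]), 'tau': array([-4.15385859e-01, -4.72035885e+01,  7.02322215e+00, -2.22959912e+01,
       -2.33356766e-01, -2.59009644e-02, -1.85986008e-01]), 'tool_pos': array([0.47569528, 0.31181284, 0.2598538 ]), 'eef_rot': array([-1.50922683, -0.00239402,  0.28651902]), 'force': array([ 0.27212719, -0.27040922,  0.47588278]), 'ft_torque': array([-0.04492701, -0.01014648,  0.00701021]), 'grip_width': 0.9997927255385191}
```

View pics/s2.png

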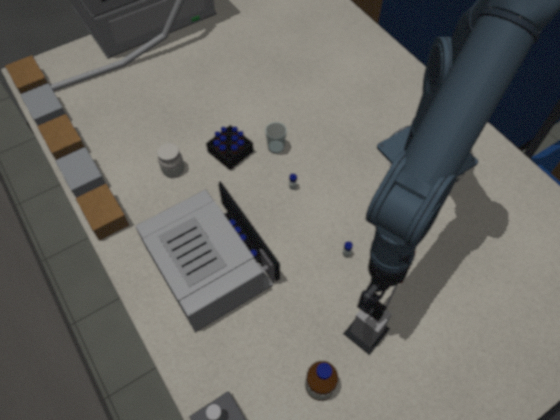

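View pics/t2.png

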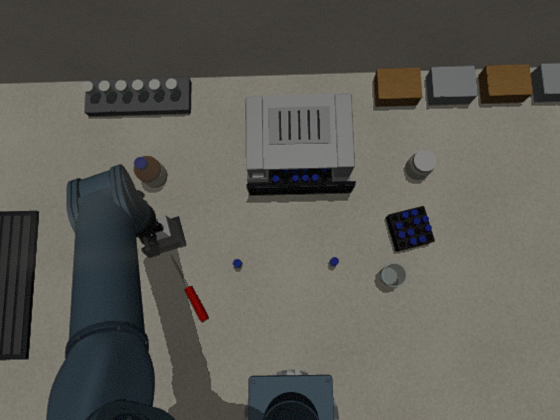

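View pics/s2a.png

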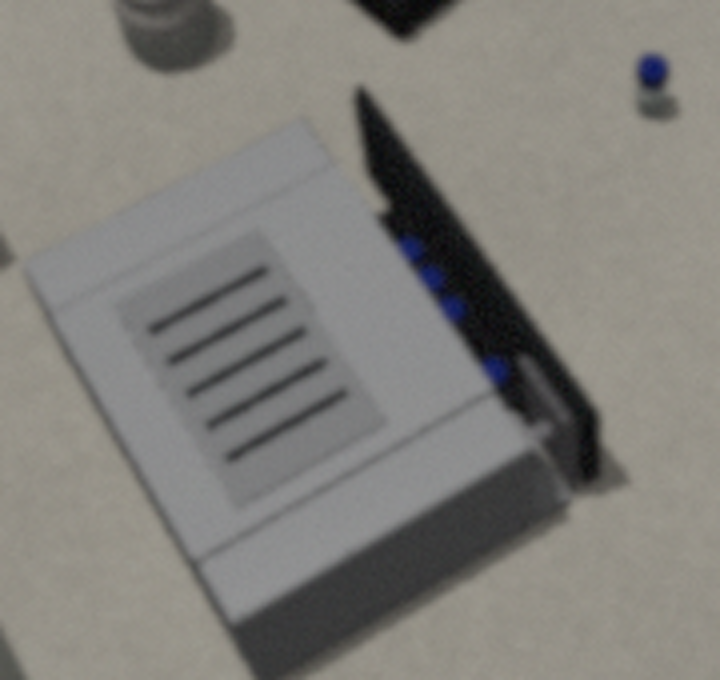

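View pics/t2a.png

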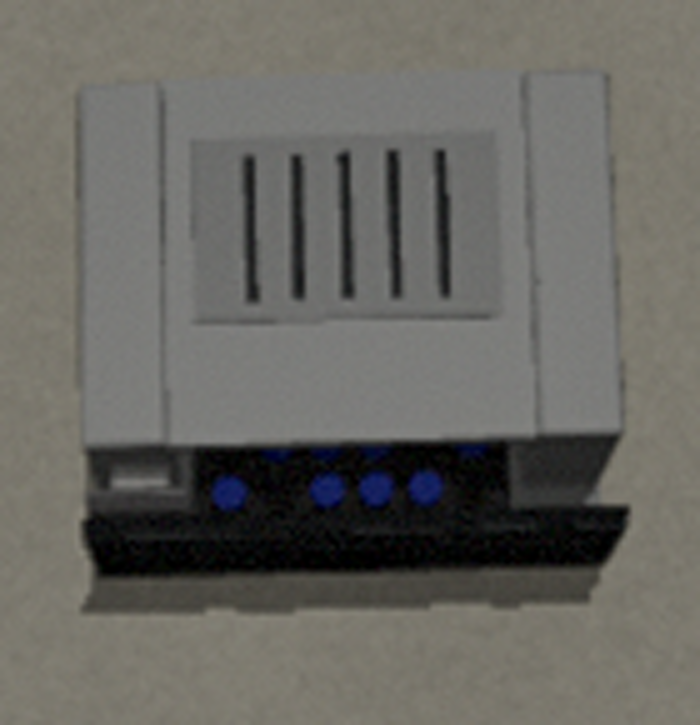

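>>> {"api": "send_rows", "payload": {
  "rows": [
    {"x": 0.5,"y": 0.7,"z": 0,"roll": 0},
    {"x": 1,"y": 1.4,"z": 0,"roll": 0},
    {"x": 1,"y": 1.4,"z": -0.5,"roll": 0},
    {"x": 1,"y": 1.4,"z": -1.5,"roll": 0},
    {"x": 1,"y": 1.4,"z": -2.5,"roll": 0},
    {"x": 1,"y": 1.4,"z": -3.5,"roll": 0},
    {"x": 1,"y": 1.4,"z": -4.5,"roll": 0},
    {"x": 1,"y": 1.4,"z": -5.3,"roll": 0},
    {"x": 1,"y": 1.4,"z": -5.3,"roll": 0}
  ]
}}

```text
time_s: 7.73
tool_pos: [0.4846, 0.3251, 0.2046]
eef_rot: [-1.511, 0.001, 0.286]
force: [-0.1, -0.2, -0.0]
grip_width: 1.004
```

```bash
python3 - <<'E'
from h import *
snap('scene','s3.png');snap('top','t3.png')
o=bot.observe();print(o['tool_pos'],o['force'],o['eef_rot'])
crop('s3.png','s3a.png',320,220,430,370,4)
crop('t3.png','t3a.png',100,180,220,280,5)
E
```

```text
[0.485607   0.32560137 0.20647788] [0.23597263 0.26214855 0.69737726] [-1.50957676 -0.0017227   0.28633672]
```

View pics/s3a.png

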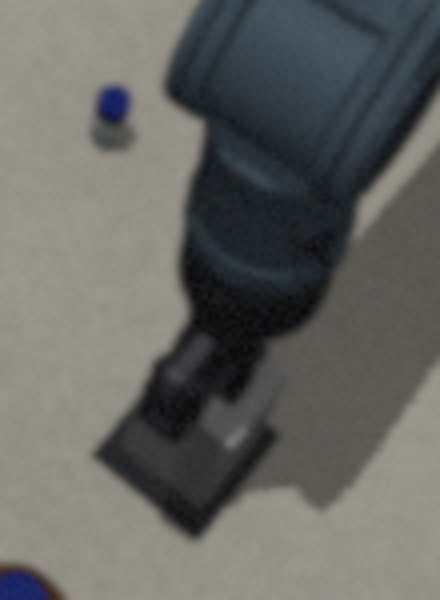

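View pics/t3a.png

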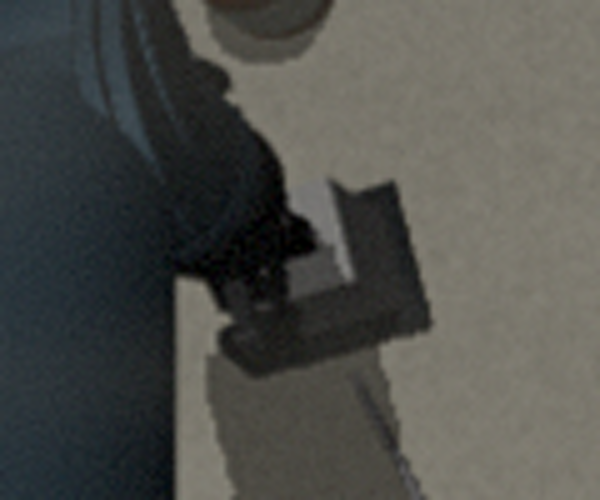

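>>> {"api": "send_rows", "payload": {
  "rows": [
    {"x": 0,"y": 0,"z": 0,"roll": 0},
    {"x": 0,"y": 0,"z": 0,"roll": 0},
    {"x": 0,"y": 0,"z": 0,"roll": 0},
    {"x": 0,"y": 0,"z": 0,"roll": 0},
    {"x": 0,"y": 0,"z": 0,"roll": 0},
    {"x": 0,"y": 0,"z": 0,"roll": 0},
    {"x": 0,"y": 0,"z": 0,"roll": 0},
    {"x": 0,"y": 0,"z": 0,"roll": 0},
    {"x": 0,"y": 0,"z": 0,"roll": 0},
    {"x": 0,"y": 0,"z": 0,"roll": 0},
    {"x": 0,"y": 0,"z": 0,"roll": 0},
    {"x": 0,"y": 0,"z": 0,"roll": 0}
  ],
  "hand": 1,
  "force": 50
}}

```text
time_s: 8.83
tool_pos: [0.4857, 0.3257, 0.2067]
eef_rot: [-1.509, -0.002, 0.286]
force: [-2.3, 0.5, 6.1]
grip_width: 0.204
```

```bash
python3 - <<'E'
from h import *
snap('scene','s4.png')
o=bot.observe();print(o['tool_pos'],o['force'],o['eef_rot'],o['grip_width'])
crop('s4.png','s4a.png',320,220,430,370,4)
E
```

```text
[0.48568216 0.32571339 0.20672362] [-1.14838322 -0.07497494  4.44238731] [-1.50930441 -0.00191204  0.28634626] 0.20659363307191728
```

View pics/s4a.png

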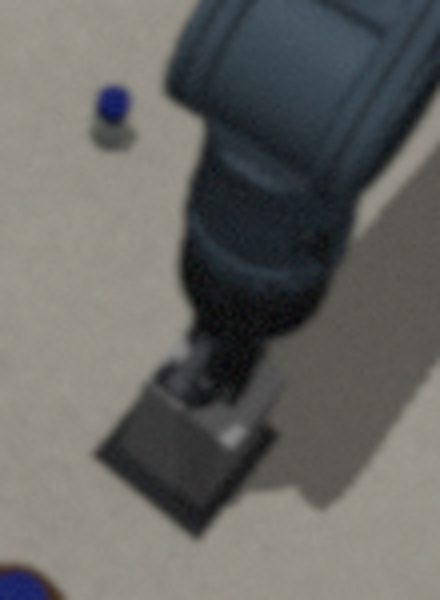

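>>> {"api": "send_rows", "payload": {
  "rows": [
    {"x": 0,"y": 0,"z": 0.5,"roll": 0},
    {"x": 0,"y": 0,"z": 1,"roll": 0},
    {"x": 0,"y": 0,"z": 2,"roll": 0},
    {"x": 0,"y": 0,"z": 3.5,"roll": 0},
    {"x": 0,"y": 0,"z": 5,"roll": 0},
    {"x": 0,"y": 0,"z": 6.5,"roll": 0},
    {"x": 0,"y": 0,"z": 8,"roll": 0},
    {"x": 0,"y": 0,"z": 9.5,"roll": 0},
    {"x": 0,"y": 0,"z": 11,"roll": 0},
    {"x": 0,"y": 0,"z": 12.5,"roll": 0},
    {"x": 0,"y": 0,"z": 14,"roll": 0},
    {"x": 0,"y": 0,"z": 15.5,"roll": 0},
    {"x": 0,"y": 0,"z": 15.5,"roll": 0}
  ]
}}

```text
time_s: 9.97
tool_pos: [0.487, 0.326, 0.3653]
eef_rot: [-1.507, -0.007, 0.286]
force: [0.3, 0.2, -0.1]
grip_width: 0.206
```

```bash
python3 - <<'E'
from h import *
snap('scene','s5.png');snap('top','t5.png')
o=bot.observe();print(o['tool_pos'],o['force'],o['eef_rot'],o['grip_width'])
crop('s5.png','s5a.png',300,200,460,380,4)
E
```

```text
[0.48572113 0.32569512 0.36213871] [-0.45265173 -0.37423982 -0.628438  ] [-1.50879607 -0.00288297  0.28632717] 0.20416810090893125
```

View pics/s5a.png

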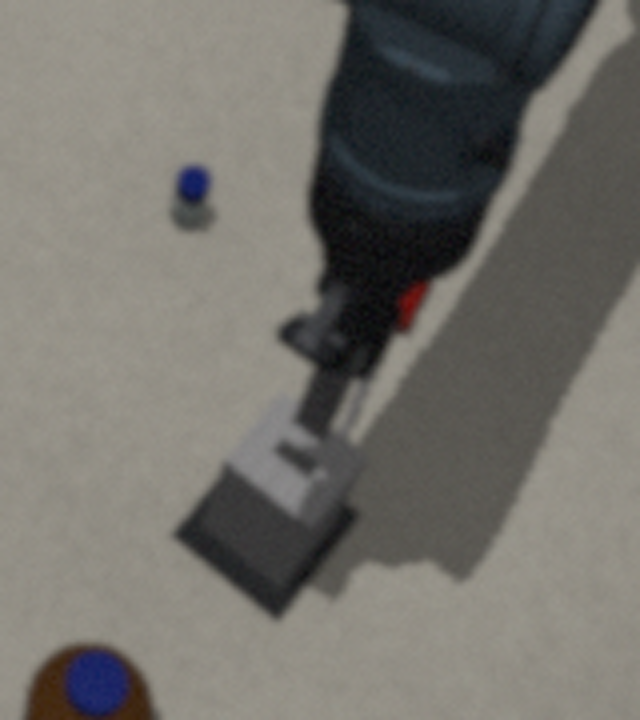

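View pics/t5.png

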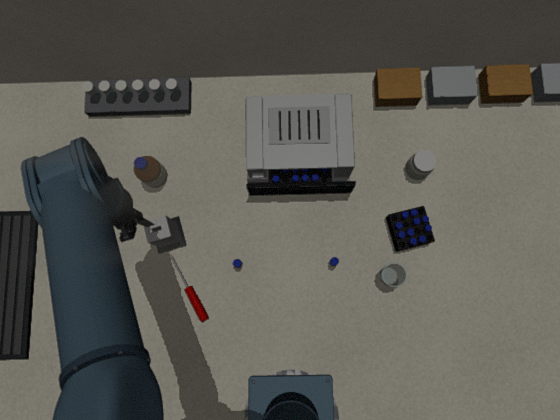

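>>> {"api": "send_rows", "payload": {
  "rows": [
    {"x": 0.4,"y": -1,"z": 0,"roll": -0.02},
    {"x": 1,"y": -3,"z": 0,"roll": -0.05},
    {"x": 2,"y": -5,"z": 0,"roll": -0.08},
    {"x": 3,"y": -7.5,"z": 0,"roll": -0.11},
    {"x": 4.2,"y": -10,"z": 0,"roll": -0.14},
    {"x": 5.4,"y": -12.5,"z": 0,"roll": -0.17},
    {"x": 6.6,"y": -15,"z": 0,"roll": -0.2},
    {"x": 7.8,"y": -17.5,"z": 0,"roll": -0.23},
    {"x": 9,"y": -20,"z": 0,"roll": -0.26},
    {"x": 10,"y": -22.5,"z": 0,"roll": -0.287},
    {"x": 10.7,"y": -24.3,"z": 0,"roll": -0.287},
    {"x": 11.1,"y": -25.3,"z": 0,"roll": -0.287},
    {"x": 11.1,"y": -25.3,"z": 0,"roll": -0.287},
    {"x": 11.1,"y": -25.3,"z": 0,"roll": -0.287}
  ]
}}

```text
time_s: 11.23
tool_pos: [0.5964, 0.072, 0.3616]
eef_rot: [-1.509, -0.002, -0.003]
force: [0.6, 0.9, -0.2]
grip_width: 0.206
```

```bash
python3 - <<'E'
from h import *
snap('scene','s6.png');snap('top','t6.png')
o=bot.observe();print(o['tool_pos'],o['force'],o['eef_rot'],o['grip_width'])
p=o['tool_pos']; g=p+[0,.0033,0]
tip=[g[0],g[1],p[2]-.1967]
print(proj('scene',[tip,[.597,.076,.106]]),proj('top',[tip,[.597,.076,.106]]))
crop('s6.png','s6a.png',200,160,320,310,5)
crop('t6.png','t6a.png',200,130,340,250,5)
E
```

```text
[0.59620806 0.07411386 0.36172927] [-0.11154537  0.82338479 -0.43801071] [-1.50791881e+00 -1.81228405e-03  8.10824406e-04] 0.20498524184733982
[[270.34701222 245.11199351]
 [270.13829136 256.1676922 ]] [[253.32732169 178.05466003]
 [255.78263438 183.31155431]]
```

View pics/s6a.png

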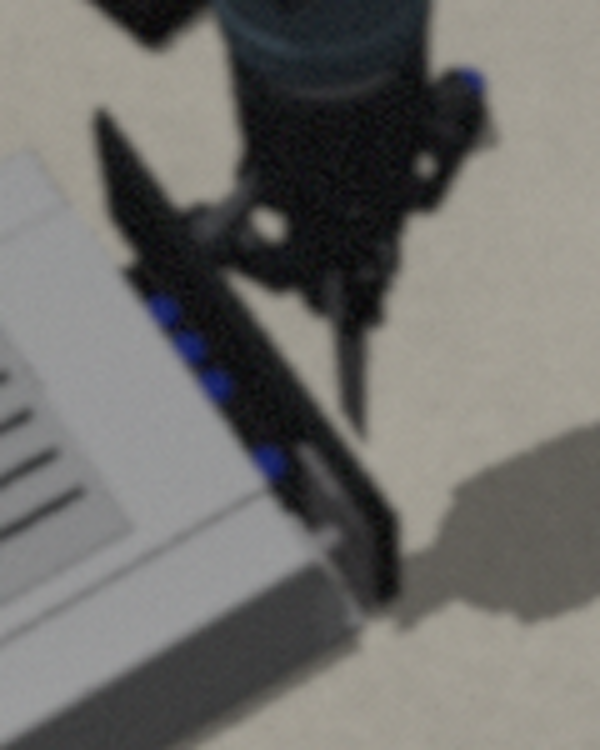

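View pics/t6a.png

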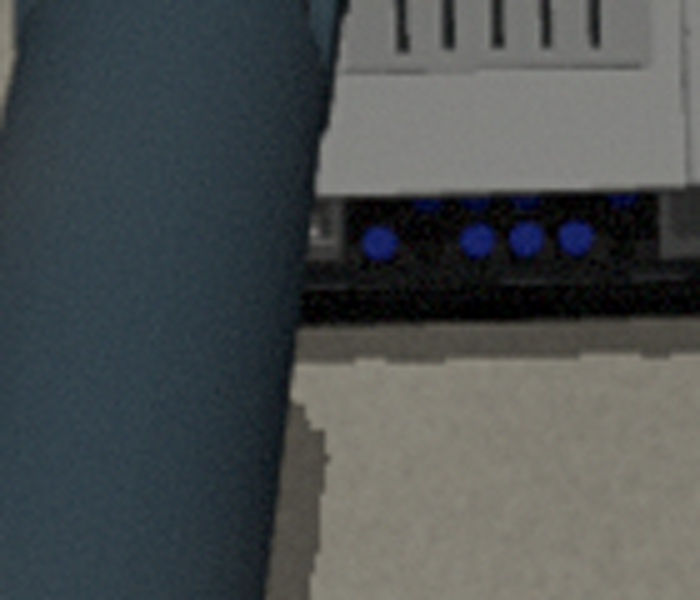

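>>> {"api": "send_rows", "payload": {
  "rows": [
    {"x": 0.2,"y": 0,"z": -0.8,"roll": 0},
    {"x": 0.4,"y": 0,"z": -1.6,"roll": 0},
    {"x": 0.4,"y": 0,"z": -2.4,"roll": 0},
    {"x": 0.4,"y": 0,"z": -3.2,"roll": 0},
    {"x": 0.4,"y": 0,"z": -3.8,"roll": 0},
    {"x": 0.4,"y": 0,"z": -3.8,"roll": 0},
    {"x": 0.4,"y": 0,"z": -3.8,"roll": 0}
  ]
}}

```text
time_s: 11.92
tool_pos: [0.6, 0.0741, 0.3232]
eef_rot: [-1.508, -0.001, 0.001]
force: [0.3, 0.0, -0.6]
grip_width: 0.206
```

```bash
python3 - <<'E'
from h import *
snap('scene','s7.png');snap('top','t7.png')
o=bot.observe();print(o['tool_pos'],o['force'],o['eef_rot'],o['grip_width'])
p=o['tool_pos']; g=p+[0,.0033,0]
tip=[g[0],g[1],p[2]-.1967];print(tip)
print(proj('scene',[tip,[.597,.076,.106]]))
crop('s7.png','s7a.png',230,210,295,290,9)
crop('t7.png','t7a.png',230,150,300,210,10)
E
```

```text
[0.60044208 0.07397811 0.32407099] [-0.09830678 -0.07164918 -1.38258499] [-1.50793772e+00 -2.49191295e-03  6.55518817e-04] 0.20109380384454337
[np.float64(0.6004420756889781), np.float64(0.07727810537452533), np.float64(0.12737098895962143)]
[[269.05809712 253.28855019]
 [270.13829136 256.1676922 ]]
```

View pics/s7a.png

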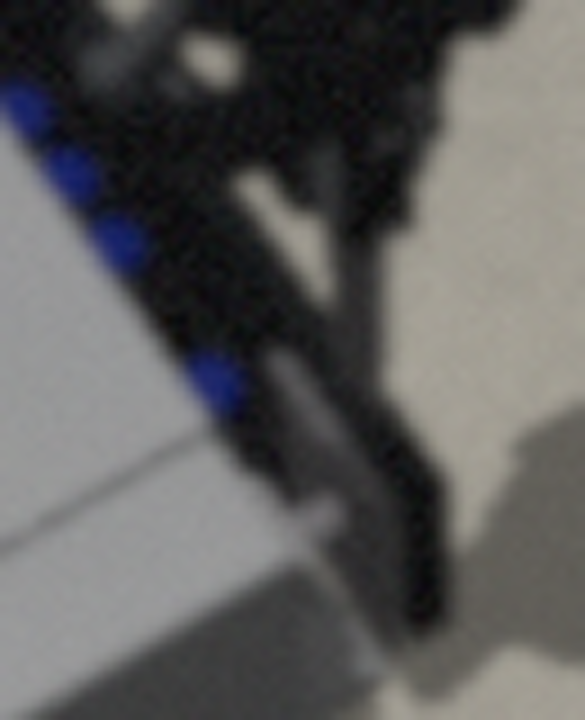

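View pics/t7a.png

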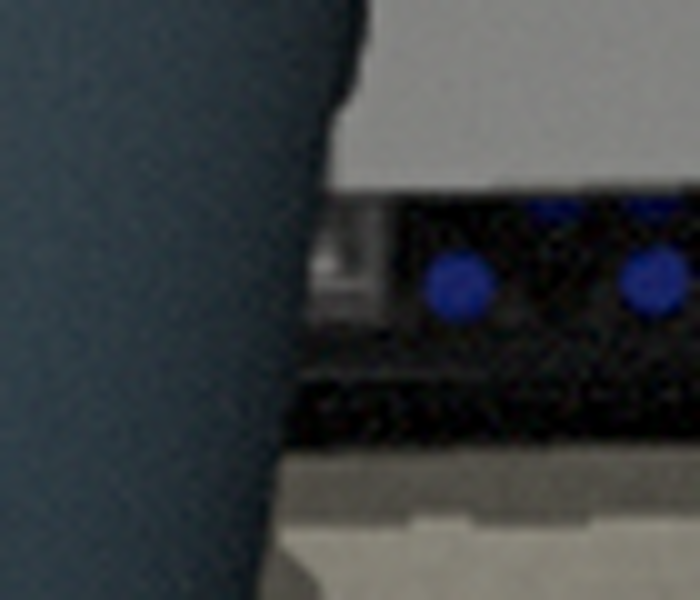

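```bash
python3 - <<'E'
import cv2,numpy as np
for f in('s7','s2'):
    im=cv2.imread(f'pics/{f}.png')[225:285,240:295]
    im=cv2.resize(im,None,fx=10,fy=10,interpolation=cv2.INTER_CUBIC).astype(float)
    im=np.clip((im/255)**.5*1.3*255-40,0,255).astype(np.uint8)
    cv2.imwrite(f'pics/{f}e.png',im)
E
```

```text
(no output)
```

View pics/s7e.png

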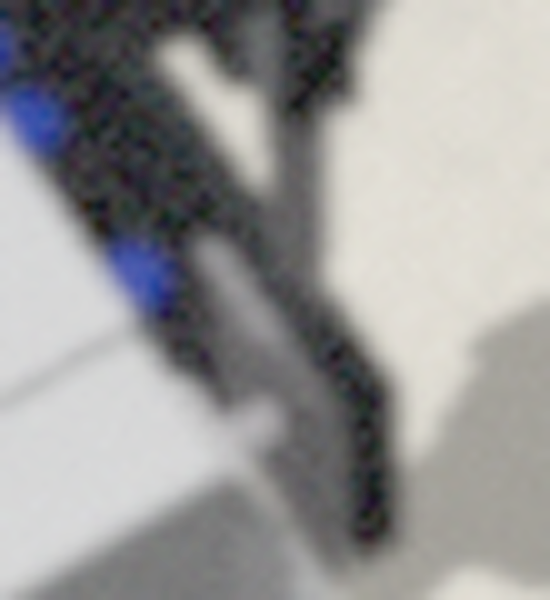

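View pics/s2e.png

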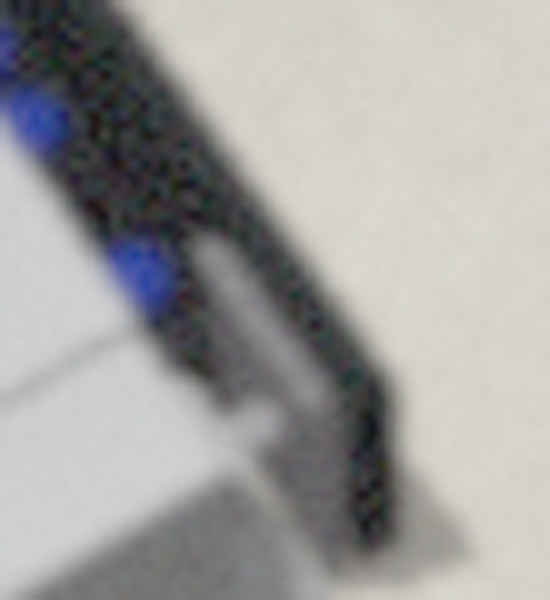

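```bash
python3 - <<'E'
import cv2,numpy as np
a=cv2.imread('pics/s7.png').astype(float)[225:285,240:295];b=cv2.imread('pics/s2.png').astype(float)[225:285,240:295]
d=(a-b).mean(2)
d=cv2.resize(d,None,fx=10,fy=10,interpolation=cv2.INTER_CUBIC)
cv2.imwrite('pics/d7.png',np.clip(128+d*4,0,255).astype(np.uint8))
E
```

```text
(no output)
```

View pics/d7.png

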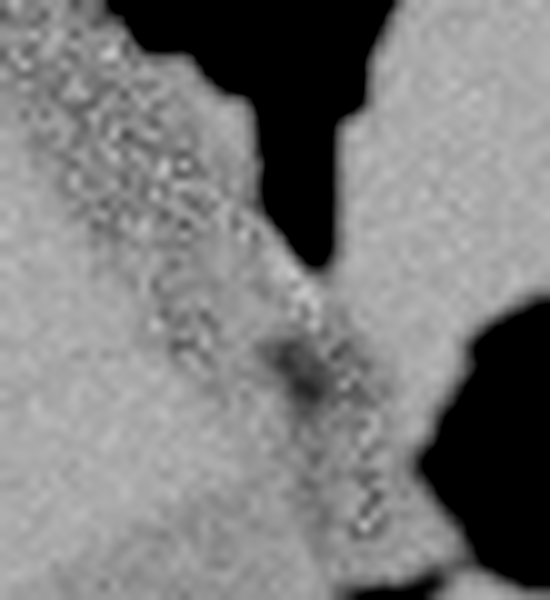

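>>> {"api": "send_rows", "payload": {
  "rows": [
    {"x": 0.05,"y": -0.3,"z": 0,"roll": 0},
    {"x": 0.05,"y": -0.3,"z": -0.3,"roll": 0},
    {"x": 0.05,"y": -0.3,"z": -0.6,"roll": 0},
    {"x": 0.05,"y": -0.3,"z": -0.9,"roll": 0},
    {"x": 0.05,"y": -0.3,"z": -1.2,"roll": 0},
    {"x": 0.05,"y": -0.3,"z": -1.5,"roll": 0},
    {"x": 0.05,"y": -0.3,"z": -1.8,"roll": 0},
    {"x": 0.05,"y": -0.3,"z": -1.8,"roll": 0},
    {"x": 0.05,"y": -0.3,"z": -1.8,"roll": 0}
  ]
}}

```text
time_s: 12.77
tool_pos: [0.6008, 0.071, 0.3058]
eef_rot: [-1.508, -0.002, 0.001]
force: [1.3, 0.1, -0.6]
grip_width: 0.205
```

```bash
cat > m.py <<'E'
from h import *
import sys
snap('scene',sys.argv[1]+'s.png')
o=bot.observe();p=o['tool_pos'];print(o['time_s'],p,o['force'],o['ft_torque'],o['eef_rot'],o['grip_width'],'tipz rel throat mm',(p[2]-.1967-.106)*1000)
im=cv2.imread('pics/'+sys.argv[1]+'s.png')[225:285,235:295]
im=cv2.resize(im,None,fx=10,fy=10,interpolation=cv2.INTER_CUBIC).astype(float)
cv2.imwrite('pics/'+sys.argv[1]+'e.png',np.clip((im/255)**.5*1.3*255-40,0,255).astype(np.uint8))
E
python3 m.py a1
```

```text
12.8167 [0.6009638  0.07103278 0.30605111] [ 0.45605733 -1.27614663 -0.63214234] [-0.1574758   0.03649194  0.01582817] [-1.50795983e+00 -2.42855844e-03  7.55887899e-04] 0.19968991924898213 tipz rel throat mm 3.3511140819183076
```

View pics/a1e.png

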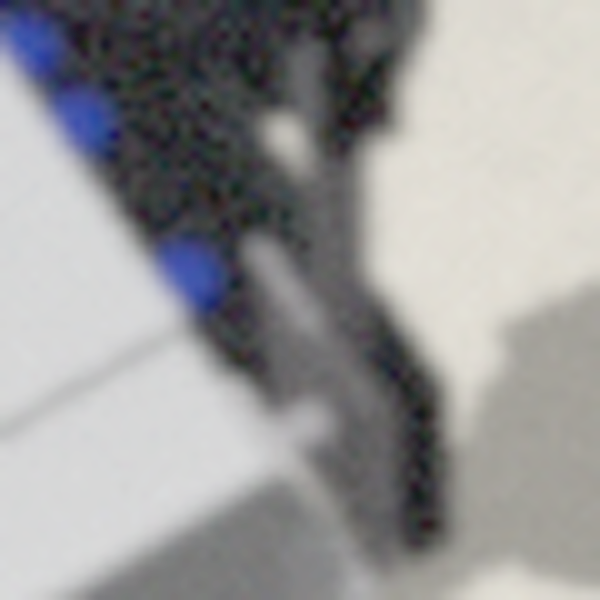

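>>> {"api": "send_rows", "payload": {
  "rows": [
    {"x": 0,"y": 0,"z": -0.25,"roll": 0},
    {"x": 0,"y": 0,"z": -0.5,"roll": 0},
    {"x": 0,"y": 0,"z": -0.75,"roll": 0},
    {"x": 0,"y": 0,"z": -1.0,"roll": 0},
    {"x": 0,"y": 0,"z": -1.25,"roll": 0},
    {"x": 0,"y": 0,"z": -1.5,"roll": 0},
    {"x": 0,"y": 0,"z": -1.7,"roll": 0},
    {"x": 0,"y": 0,"z": -1.7,"roll": 0},
    {"x": 0,"y": 0,"z": -1.7,"roll": 0}
  ]
}}

```text
time_s: 13.57
tool_pos: [0.601, 0.0709, 0.2889]
eef_rot: [-1.508, -0.002, 0.001]
force: [-0.8, 0.1, -0.7]
grip_width: 0.206
```

```bash
python3 m.py a2
```

```text
13.6167 [0.60100858 0.07097795 0.28908469] [-0.51729699  0.16318378 -1.33793008] [-0.12472352 -0.00801415  0.01215385] [-1.50800175e+00 -2.50371416e-03  6.50352290e-04] 0.20442650960286077 tipz rel throat mm -13.61531081139304
```

View pics/a2e.png

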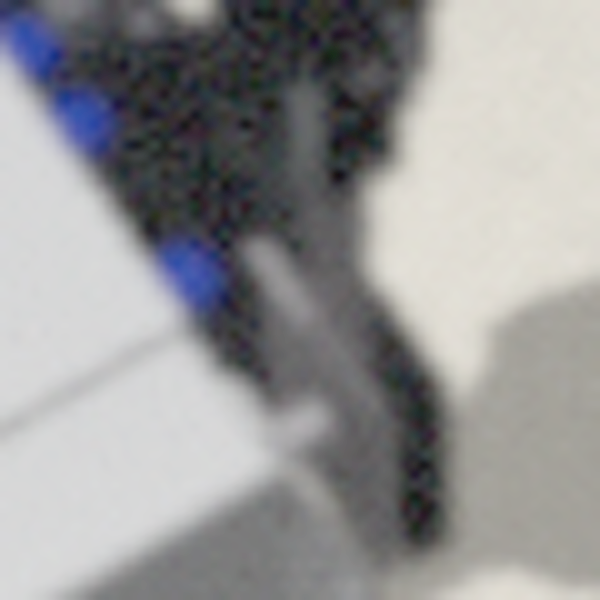

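>>> {"api": "send_rows", "payload": {
  "rows": [
    {"x": 0,"y": 0,"z": -0.2,"roll": 0},
    {"x": 0,"y": 0,"z": -0.4,"roll": 0},
    {"x": 0,"y": 0,"z": -0.6,"roll": 0},
    {"x": 0,"y": 0,"z": -0.8,"roll": 0},
    {"x": 0,"y": 0,"z": -1.0,"roll": 0},
    {"x": 0,"y": 0,"z": -1.0,"roll": 0},
    {"x": 0,"y": 0,"z": -1.0,"roll": 0}
  ]
}}

```text
time_s: 14.2
tool_pos: [0.6009, 0.071, 0.2789]
eef_rot: [-1.508, -0.002, 0.001]
force: [0.5, -0.3, -1.0]
grip_width: 0.204
```

```bash
python3 m.py a3
```

```text
14.25 [0.60101546 0.07095261 0.27906976] [ 0.43742677 -0.27666035 -0.45504978] [-0.06818271  0.02081605  0.02855922] [-1.50803805e+00 -2.45712368e-03  6.14319034e-04] 0.2032062616871124 tipz rel throat mm -23.63024310795235
```

>>> {"api": "send_rows", "payload": {
  "rows": [
    {"x": 0,"y": 0,"z": -0.2,"roll": 0},
    {"x": 0,"y": 0,"z": -0.4,"roll": 0},
    {"x": 0,"y": 0,"z": -0.6,"roll": 0},
    {"x": 0,"y": 0,"z": -0.8,"roll": 0},
    {"x": 0,"y": 0,"z": -0.8,"roll": 0},
    {"x": 0,"y": 0,"z": -0.8,"roll": 0}
  ]
}}

```text
time_s: 14.75
tool_pos: [0.6008, 0.0709, 0.2707]
eef_rot: [-1.508, -0.002, 0.001]
force: [0.6, 1.1, -2.7]
grip_width: 0.204
```

```bash
python3 m.py a4
```

```text
14.8 [0.60079954 0.07094299 0.27072332] [-0.04116472  0.70956024 -2.07731728] [-0.06324132  0.01506938  0.04245653] [-1.50818542e+00 -1.80447261e-03  6.14969715e-04] 0.20487890592844749 tipz rel throat mm -31.976675471646608
```

>>> {"api": "send_rows", "payload": {
  "rows": [
    {"x": 0,"y": 0,"z": -0.1,"roll": 0},
    {"x": 0,"y": 0,"z": -0.2,"roll": 0},
    {"x": 0,"y": 0,"z": -0.3,"roll": 0},
    {"x": 0,"y": 0,"z": -0.3,"roll": 0},
    {"x": 0,"y": 0,"z": -0.3,"roll": 0}
  ]
}}

```text
time_s: 15.22
tool_pos: [0.6009, 0.071, 0.2679]
eef_rot: [-1.508, -0.002, 0.001]
force: [0.6, -0.1, 2.1]
grip_width: 0.204
```

```bash
python3 - <<'E'
from h import *
for i in range(6):
    bot.camera('scene');o=bot.observe();print(o['time_s'],o['tool_pos'].round(4),o['force'].round(2),o['ft_torque'].round(3),o['eef_rot'].round(4),o['tau'][[1,3,5]].round(2))
E
python3 m.py a5
```

```text
15.2667 [0.6009 0.071  0.2679] [ 0.3  -1.18  1.7 ] [-0.036  0.026 -0.016] [-1.5081e+00 -2.1000e-03  6.0000e-04] [-49.76 -22.17   0.07]
15.3167 [0.6009 0.071  0.2679] [-0.4  -0.18  2.31] [-0.081 -0.032  0.005] [-1.5081e+00 -2.1000e-03  6.0000e-04] [-49.69 -22.12   0.07]
15.3667 [0.6009 0.071  0.2678] [0.15 0.06 1.62] [-0.026 -0.036 -0.01 ] [-1.5081e+00 -2.1000e-03  7.0000e-04] [-49.62 -22.07   0.07]
15.4167 [0.6009 0.071  0.2679] [ 0.25 -0.24  2.28] [-0.079 -0.029  0.029] [-1.5081e+00 -2.1000e-03  7.0000e-04] [-49.55 -22.03   0.07]
15.4667 [0.6009 0.0709 0.2678] [0.28 0.22 1.85] [-0.042 -0.077 -0.009] [-1.5082e+00 -2.0000e-03  6.0000e-04] [-49.48 -21.98   0.07]
15.5167 [0.6009 0.071  0.2679] [-0.06 -0.12  1.61] [-0.046 -0.047  0.061] [-1.5081e+00 -2.1000e-03  6.0000e-04] [-49.43 -21.95   0.07]
15.5667 [0.60087667 0.07097075 0.26787192] [-0.51465516  0.22471574  2.52119855] [ 0.00998564 -0.01969771  0.0057475 ] [-1.50810282e+00 -2.05887764e-03  6.43124910e-04] 0.20774097117210544 tipz rel throat mm -34.82808440752165
```

View pics/a5e.png

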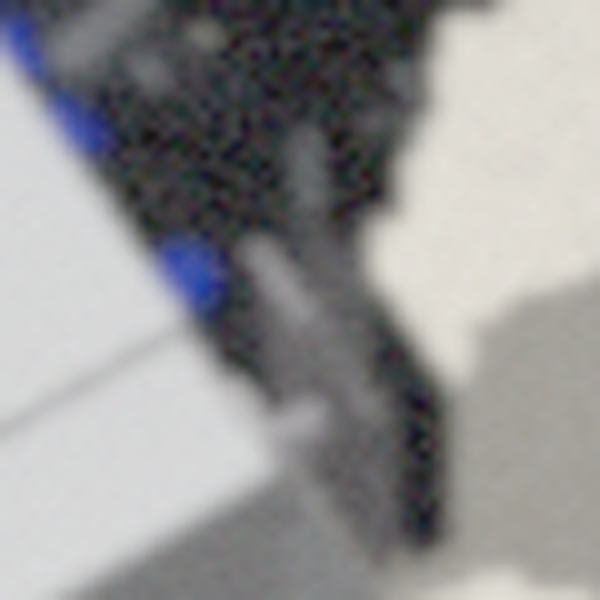

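>>> {"api": "send_rows", "payload": {
  "rows": [
    {"x": 0,"y": 0,"z": -0.1,"roll": 0},
    {"x": 0,"y": 0,"z": -0.2,"roll": 0},
    {"x": 0,"y": 0,"z": -0.3,"roll": 0},
    {"x": 0,"y": 0,"z": -0.4,"roll": 0},
    {"x": 0,"y": 0,"z": -0.4,"roll": 0},
    {"x": 0,"y": 0,"z": -0.4,"roll": 0}
  ]
}}

```text
time_s: 16.07
tool_pos: [0.6008, 0.071, 0.2637]
eef_rot: [-1.508, -0.002, 0.001]
force: [0.3, -0.3, 2.7]
grip_width: 0.205
```

```bash
python3 - <<'E'
from h import *
F=[]
for i in range(8):
    bot.camera('scene');o=bot.observe();F.append(o['force'])
print(np.mean(F,0),o['tool_pos'],o['eef_rot'],o['grip_width'],o['time_s'])
E
```

```text
[ 0.03637326 -0.13944166  1.66213806] [0.60078536 0.07096644 0.26372523] [-1.50822408e+00 -1.77914299e-03  6.62113204e-04] 0.20117050410416767 16.4667
```

>>> {"api": "send_rows", "payload": {
  "rows": [
    {"x": 0,"y": 0,"z": -0.1,"roll": 0},
    {"x": 0,"y": 0,"z": -0.2,"roll": 0},
    {"x": 0,"y": 0,"z": -0.3,"roll": 0},
    {"x": 0,"y": 0,"z": -0.4,"roll": 0},
    {"x": 0,"y": 0,"z": -0.4,"roll": 0},
    {"x": 0,"y": 0,"z": -0.4,"roll": 0}
  ]
}}

```text
time_s: 16.97
tool_pos: [0.601, 0.071, 0.2599]
eef_rot: [-1.508, -0.002, 0.001]
force: [-0.0, 0.2, 4.6]
grip_width: 0.203
```

```bash
python3 - <<'E'
from h import *
F=[]
for i in range(8):
    bot.camera('scene');o=bot.observe();F.append(o['force'])
F=np.array(F);print(np.mean(F,0),F[:,2].round(1),o['tool_pos'],o['eef_rot'],o['grip_width'],o['time_s'])
E
python3 m.py a6
```

```text
[0.17882997 0.30327283 4.96638548] [5.2 4.6 4.1 5.4 5.1 4.1 5.  6.1] [0.60086033 0.07099408 0.25984308] [-1.50809164e+00 -2.00697291e-03  6.18334728e-04] 0.20055394381983954 17.3667
17.4167 [0.60089118 0.07094732 0.25985584] [ 0.06887144 -0.06988902  5.25812246] [-0.01358862 -0.04751778  0.00435547] [-1.50811965e+00 -2.08890216e-03  5.98376361e-04] 0.2012160484215982 tipz rel throat mm -42.84415511263527
```

View pics/a6s.png

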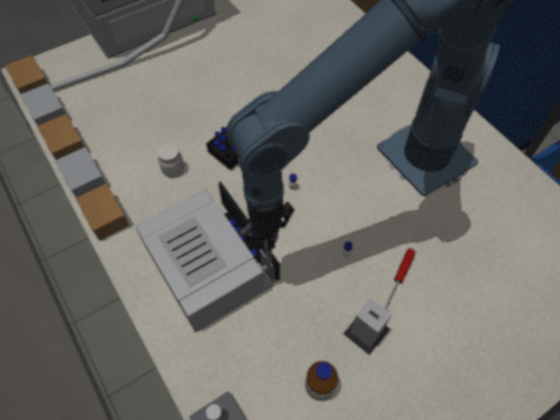

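View pics/a6e.png

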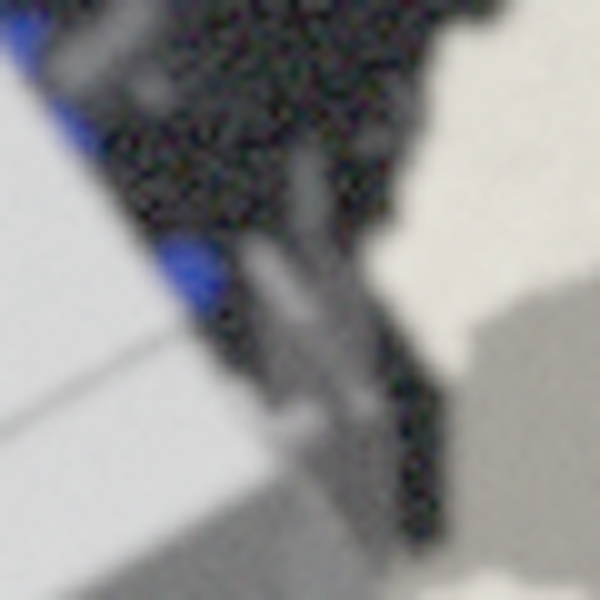

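```bash
python3 - <<'E'
from h import *
F=[]
for i in range(6):
    bot.camera('scene');o=bot.observe();F.append(o['force'])
print(np.mean(F,0),o['tool_pos'],o['qd'].round(3))
print(bot.sign_off())
E
```

```text
[-0.05838943  0.04353004  5.17415793] [0.60089485 0.07097506 0.25986117] [ 0.001  0.001 -0.001  0.002  0.    -0.002  0.002]
the job is handed in; nothing more can be done
None
```

I pushed the drawer shut, took the gauge out of its stand and slid the leaf down into the gap. I signed off at about 18 s with the gauge still held; the sign-off gave no verdict.

**Drawer:** It hit its stop; the push rose to 29 N and the panel moved only about 1 mm more. Later pictures show the panel in the same place, so it did not spring open.

**Gauge:** The tip is about 43 mm below the throat, worked out from the arm's position. The push reading is steady at about 5 N, or nearer 6 N once the roughly −0.8 N free-hanging reading (about the gauge's weight) is allowed for. The arm was still, the grip width was about 17 mm on the 18 mm handle, and the jaws were square to the gap within 0.01 rad.

**Checks that were unclear or disagreed:**
- **Force readings:** They did not rise evenly with depth: about −2.5 N at 32 mm, 2.0 N at 35 mm, 1.7 N at 39 mm and 5.0 N at 43 mm. The overall rise fits roughly 0.4 N per mm. I had no direct reading of the force on the panel or on the sprung plate.
- **Tool tilt:** The tool leans about 3.6 degrees sideways (about the jaw axis) since the drawer push. The gauge was hanging upright in its stand when I gripped it and should still be, but I did not measure its angle separately.
- **Cameras:** The two views put the cooler's sideways position about 8 mm apart. I lined up the leaf by comparing its tip with the gap in the scene view.

Nothing else on the bench was touched as far as the pictures show.

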